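# Bring the drill down over the marked pad

### The arm

A 7-joint arm with a two-finger parallel gripper is mounted at the origin on the work surface. World frame = base frame: x ahead of the robot, y to its left, z up, the work surface at z = 0. Lengths are in m, angles in degrees, forces in N, time in s.
With the tool pointing down it reaches from about 0.425 to 0.875 m from the base axis. Payload 4.7 kg.
Tool frame: the origin (TCP) lies at the very end of the fingers, on their centre line; the grasp point (between the pads) lies env.grip_point_offset behind it (env.grip_point_offset is the distance from the TCP to the grasp point, in m); z points along the fingers, y is the direction in which the jaws open and shut (so a half turn about z gives the same grasp; the last joint's range is limited). The gripper opens to 87 mm and grips with 3 to 60 N. Pads are 19 mm wide; open, the fingers measure 117 mm over their backs; the gripper's body (75 mm by 190 mm) begins 51 mm behind the grasp point.
Start: joints at [64.406, 18.392, -4.016, 83.108, 1.295, 78.541, -3.26], TCP at [0.289, -0.582, 0.223] pointing down, gripper open.
Joint ranges: [-163.93, 163.93], [-17.29, 119.83], [-79.2, 71.16], [3.27, 140.29], [-89.18, 269.18], [5.43, 117.66], [-154.24, 154.24]. Speed limits (degrees/s): [147.25, 147.25, 180, 180, 180, 180, 180].

### API

Orientations are given as [roll, pitch, yaw] about the fixed x, y, z axes, in that order (R = Rz(yaw) Ry(pitch) Rx(roll)).
In Python, from cell import env gives the robot as it stands.
- The arm moves only by the tool send_rows, never from a script. Its argument "plan" is a list of rows, each a list of 7 numbers: the finger opening in mm, from 0 to 87, then the shift along the tool's x, y, z in mm, then the turn, a rotation vector about the tool's x, y, z in rad. A call has 1 to 12 rows; each row shifts and turns the commanded pose from where the row before left it, along the tool's axes as they then stand; what a row does not reach is not made up. A row lasts 1/10 s, in which the tool goes at most 50 mm and 8.59 degrees, less where a joint would pass 70% of its speed; a pose out of reach is approached as far as the arm can. A call is refused whole if a number of a shift passes 50 or a number of a turn 0.15, either way. A call with a gripper value outside its range is refused whole. The fingers move at their own pace and stop on an object; "grip_force" is the grip in N (left out, the last holds). Time passes only in rows, so rows that do not move let the fingers close. It gives the time, the measured TCP pose, the force and the opening at its end, in the units of the state.
- env.get_obs(): the state, without advancing time (a new reading comes with each control period).
- env.read_camera(name): name is "scene" or "top" or "wrist"; returns the picture (480x640x3 uint8, red, green, blue); there is no depth.
- env.get_calibration(name): a dict with "fx", "fy", "cx", "cy" (pixels), "extrinsics" (4x4, takes a point from camera to world coordinates). Camera axes: x right, y down, z forward; pixel columns grow to the right and rows downward; lengths in m; the calibration is good to about 2 mm. A picture is of the moment at which its call begins: read the wrist's pose just before it. get_calibration takes no time and is no camera call; for the wrist camera it gives the pose at the moment of the call.
- env.sign_off(): hands the job in, once; it reports no verdict.
Trained networks look in the newest picture that a camera, given by its name, has taken for a name from the list of things; names that differ only in an ending like _2 or _b are one class to them, and where a whole thing is asked for, a point or a joint stands for the part that bears it (a point fixed in the world has none). Each returns a list of dicts, best first, with "confidence" (0 to 1); they miss things now and then, are a little off and sometimes report something else, mostly with a low value. They report only what shows in the picture. A call takes as long as a camera call. They do not tell look-alikes from the thing itself.
- env.regions_of(camera, query): "region" (480x640 bool, what is visible of it) and "rect" ([left, top, right, bottom] in pixels, round what is visible of it).
The state is a dict: "time_s": time; "qpos": joint angles; "joint_velocities": joint speeds; "effort": joint torques, N m; "tool_pos": TCP position; "tool_rot": TCP orientation; "force": force on the tool from outside, world axes, zero at the start; "wrist_torque": the same for the moment, N m; "grip_width": finger opening in m.
Only numpy, scipy, OpenCV 4.12 (cv2) and the standard library are available. Lean on these libraries where they do the work, as an engineer would, in place of code of your own. Each camera call takes 0.05 s, during which the arm holds its last target. There are 200 camera calls.

### The job

The drill press is switched off; check that the circuit board is lined up for drilling. With a fingertip push the board along between its guide strips until its one large round pad is right under the drill bit, then push a spoke of the feed handle down with a fingertip so that the tip of the bit comes down to no more than 5 mm above the pad without touching the board, and finish while still holding the spoke down there. The board is not to be lifted, and the tools and other things around stay where they are.

Things in the scene. Friction and masses are not known exactly. Their poses are not given: they have to be found in the camera images.
- press: Bench drill press, dark green-grey, 345 mm tall, fixed. Origin on the table top straight below the bit; own z up, own -x points to its front (away from the column), own -y to the feed handle's side. Head 80 mm wide, its belt cover 98 mm wide, reaching 50 mm in front of the bit's axis, top at 305 to 317 mm; underside 172 mm or more up. The head's height on the column differs by up to 12 mm between starts.
- jig (a point): Middle of the front edge of the plywood jig board (345 x 250 mm) on the press's base, on its upper face, 32 mm above the table and 260 mm in front of the bit's axis. On it two aluminium guide strips, 9 mm high, 14 mm wide, run along the press's x, 102 mm apart, over nearly its whole length. Axes as the press's.
- board_end (a point): Middle of the board's front end face, half-way up. The board is a brown circuit board on a wooden backing, together 200 mm long (along the guides), 100 mm wide, 12 mm thick, about 0.2 kg, lying loose on the jig board between the guide strips with 1 mm of play each side. It starts 30 to 70 mm too far forward and has to slide towards the column. Axes as the press's.
- pad (a point): Centre of the pad to be drilled: a bright tinned disc 12 mm in diameter with a dark punch dot, on the middle line of the board's upper face, 120 mm from its front end and 80 mm from its far end, 44 mm above the table. Its z axis is up.
- bit_tip (a point): Lowest point of the 4 mm drill bit. It is 44 mm of bit below a chuck 34 mm in diameter. At rest the tip is 16 to 28 mm above the board's face.
- feed (a joint): Turn of the feed handle in rad: 0 at rest (bit fully up, a return spring holds it there), grows as the front spoke is pushed down, to at most 1.9. The bit goes down 18 mm per rad. Holding takes about 2 to 4 N at the knob; let go, it springs back up.
- feed_axis (a point): Point on the horizontal turning axis of the feed handle, in the plane of its three spokes: 90 mm to the press's -y side of the bit's axis, 215 mm or more above the table. The axis runs along the press's y; it does not move as the handle turns.
- spoke_knob (a point): Centre of the black ball knob, 25 mm in diameter, on the end of the feed handle's front spoke, 110 mm from the turning axis. At rest this spoke points forwards (press's -x) and up at 45 degrees; pushed down, the knob runs on an upright circle about the axis, first forwards and down. Two like spokes stand 120 degrees away, one to the back, one downwards.
- chuck_key: Bystander: steel T-shaped chuck key, 80 mm long, lying on the jig board outside the guide strip on the side away from the feed handle. Origin on its underside.
- punch: Bystander: steel centre punch, 100 mm long, 10 mm thick, lying on the jig board outside the guide strip on the side of the feed handle. Origin on its underside.
- multimeter: Bystander: orange multimeter, 150 x 78 x 38 mm, lying on the table. Origin on its underside.
- wire_spool: Bystander: spool of red wire, 44 mm in diameter, 50 mm tall, standing. Origin on its underside.
- solder_reel: Bystander: reel of solder, 56 mm in diameter, 40 mm tall, standing. Origin on its underside.
- pliers: Bystander: pliers with blue handles, 150 mm long, lying. Origin below the pivot.
- screwdriver: Bystander: screwdriver with a green handle, 200 mm long, lying. Origin on its underside, half-way along.
Not all that is in view belongs to the job. Leave any green, pink or purple look-alike of the part that bears board_end alone.

How it is judged:
By the outcome, as a careful person would: the job done as asked, in the order asked, and still so for the second after the job is handed in, while the arm keeps its last pose, push and grip.
It also fails if it takes over 58 s, if anything falls off the work surface, if the arm or the gripper's body presses on something with over 40 N, if the wrist force passes 120 N, or if a joint passes its speed limit or range.

## Working session

There is one attempt and no reset: what is moved stays moved. The work goes in short steps, Python scripts to look and compute and a tool call to move; the robot and the scene stay as the last step left them, time stands still between calls to the robot, and variables do not carry over. Pictures are saved under pics/ and viewed, about 8 in all and at most 12, crops included, and the job is handed in when it is done.

Besides the shell and the picture viewer there is one more tool, called after "Call:" as a command line: name --pt "numbers of a row" for each row, then --argument value for the rest. send_rows: Moves the arm, as the interface text tells. Its arguments: {"type":"object","properties":{"plan":{"type":"array"},"grip_force":{"type":"number"}},"required":["plan"]}

```bash
ls; mkdir -p pics; python3 - <<'E'
from cell import env
import cv2,numpy as np
for n in ["scene","top"]:
    im=env.read_camera(n); cv2.imwrite(f"pics/{n}0.png",im[:,:,::-1])
    c=env.get_calibration(n); print(n,c["fx"],c["fy"],c["cx"],c["cy"],np.round(c["extrinsics"],4).tolist())
    for q in ["press","board_end","pad","spoke_knob","chuck_key","bit_tip","jig"]:
        try:
            for r in env.regions_of(n,q)[:3]: print(n,q,r["rect"],round(r["confidence"],2))
        except Exception as e: print(q,e)
o=env.get_obs(); print(o["time_s"],o["tool_pos"],o["tool_rot"],o["force"],env.grip_point_offset)
E
```

```text
pics
scene 497.8096115781936 497.8096115781936 315.8067754204147 242.4730699678986 [[0.1843, 0.653, -0.7346, 1.2529], [0.9828, -0.1323, 0.1289, -0.1261], [-0.013, -0.7457, -0.6661, 0.9239], [0.0, 0.0, 0.0, 1.0]]
scene press [396.5, 250.5, 464.7, 289.6] 0.71
scene press [167.8, 221.5, 435.1, 407.5] 0.59
scene board_end [80.9, 361.6, 166.4, 456.4] 0.76
scene board_end [293.7, 327.5, 392.8, 368.2] 0.73
scene board_end [379.8, 195.7, 450.4, 240.3] 0.62
scene pad [295.0, 323.7, 393.7, 368.9] 0.92
scene pad [378.0, 198.5, 453.0, 240.3] 0.85
scene pad [81.9, 363.7, 163.8, 456.0] 0.82
scene spoke_knob [317.7, 222.0, 341.7, 242.1] 0.67
scene chuck_key [345.1, 371.7, 384.0, 393.7] 0.64
scene bit_tip [291.8, 317.2, 312.6, 333.9] 0.51
scene jig [165.7, 223.5, 433.8, 407.2] 0.66
top 498.2557082158895 498.2557082158895 317.49054531752256 236.06892295063446 [[-0.1172, -0.9693, 0.2162, 0.185], [-0.9931, 0.1147, -0.0241, 0.0344], [-0.0014, -0.2175, -0.9761, 1.3554], [0.0, 0.0, 0.0, 1.0]]
top press [235.4, 134.5, 434.8, 237.1] 0.77
top board_end [262.5, 173.3, 328.6, 210.5] 0.97
top board_end [156.3, 329.2, 241.3, 398.9] 0.91
top board_end [440.0, 128.2, 471.6, 201.2] 0.84
top pad [436.6, 127.9, 473.6, 195.3] 0.9
top pad [361.6, 266.7, 437.6, 333.1] 0.85
top pad [155.6, 331.1, 240.9, 403.2] 0.81
top spoke_knob [295.2, 181.3, 385.2, 218.5] 0.86
top chuck_key [271.7, 146.8, 296.5, 161.0] 0.63
top jig [234.1, 136.4, 436.4, 238.7] 0.77
0.8 [ 0.28902454 -0.58222288  0.22260922] [1.79992923e+02 2.81047360e-03 2.64038442e+01] [-0.04912369  0.07140577 -0.01129566] 0.0187
```

View pics/scene0.png

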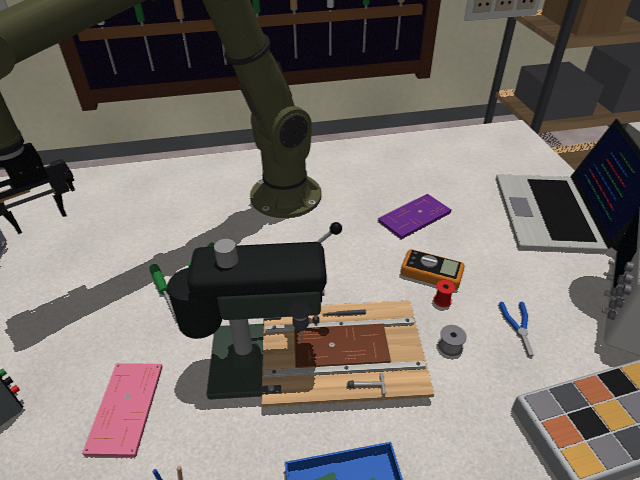

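View pics/top0.png

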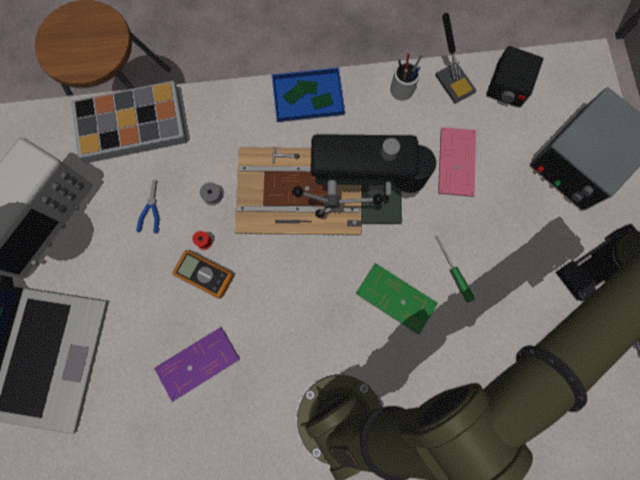

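```bash
python3 - <<'E'
import cv2
a=cv2.imread("pics/top0.png")[125:245,225:445]; b=cv2.imread("pics/scene0.png")[210:410,200:440]
cv2.imwrite("pics/topc.png",cv2.resize(a,(792,432),interpolation=cv2.INTER_CUBIC))
cv2.imwrite("pics/scenec.png",cv2.resize(b,(720,600),interpolation=cv2.INTER_CUBIC))
E
```

```text
(no output)
```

View pics/topc.png

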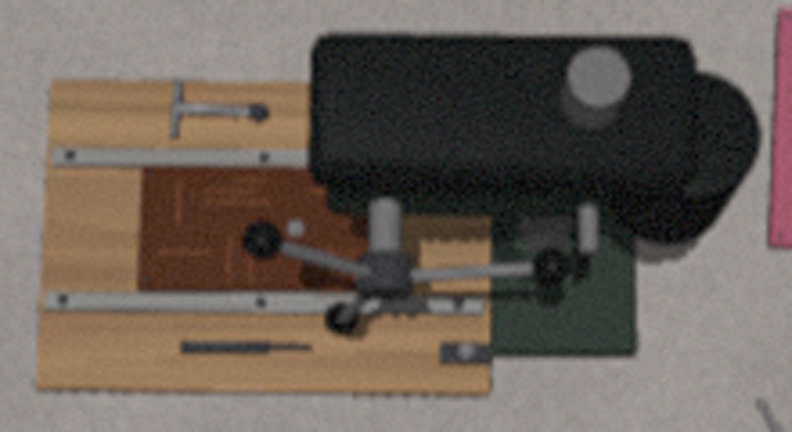

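View pics/scenec.png

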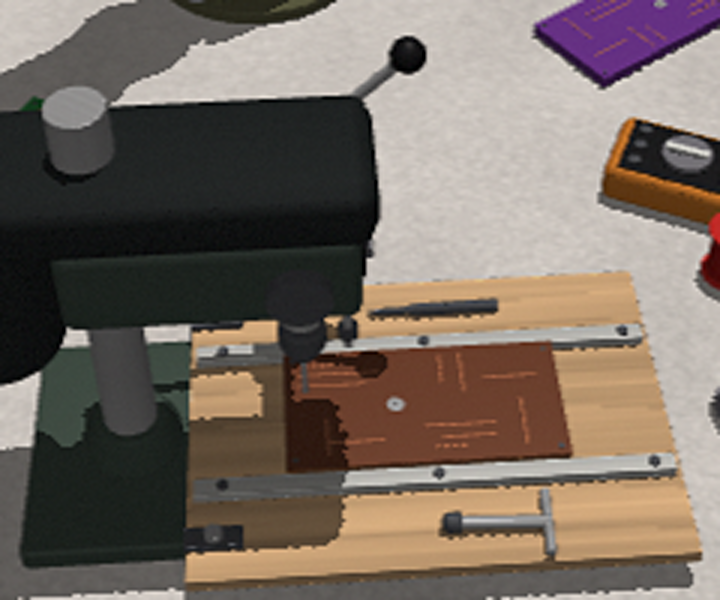

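```bash
cat > h.py <<'E'
import numpy as np
from cell import env
def proj(cal,P):
    E=np.array(cal["extrinsics"]); p=(np.atleast_2d(P)-E[:3,3])@E[:3,:3]
    return np.c_[cal["fx"]*p[:,0]/p[:,2]+cal["cx"],cal["fy"]*p[:,1]/p[:,2]+cal["cy"]]
def w(x,y,yaw,P):
    c,s=np.cos(yaw),np.sin(yaw); P=np.atleast_2d(P).astype(float)
    return np.c_[x+c*P[:,0]-s*P[:,1], y+s*P[:,0]+c*P[:,1], P[:,2]]
E
python3 - <<'E'
from h import *
from scipy.optimize import least_squares
T,S=env.get_calibration("top"),env.get_calibration("scene")
def model(v):
    x,y,yaw,bx,hz,tz=v
    t=[(-.26,-.125,.032),(-.26,.125,.032),(bx,.05,.044),(bx,-.05,.044),(bx+.12,0,.044),(-.0778,-.09,hz+.0778)]
    s=[(-.26,-.125,.032),(-.26,.125,.032),(.085,.125,.032),(bx,-.05,.044),(bx,.05,.044),(bx+.2,-.05,.044),(bx+.2,.05,.044),(bx+.12,0,.044),(-.0778,-.09,hz+.0778),(0,0,tz)]
    return w(x,y,yaw,t),w(x,y,yaw,s)
mt=(np.array([(37,388),(52,80),(139,167),(137,290),(295,228),(262,239)])+.5)/3.6-.5+[225,125]
ms=(np.array([(630,270),(701,553),(186,582),(550,341),(572,456),(285,350),(287,470),(395,404),(408,55),(304,388)])+.5)/3-.5+[200,210]
def res(v):
    a,b=model(v); return np.r_[(proj(T,a)-mt).ravel(),(proj(S,b)-ms).ravel()]
r=least_squares(res,[.5,-.05,-1.57,-.17,.22,.065],loss="soft_l1")
print(np.round(r.x,4),np.degrees(r.x[2])); print(np.round(r.fun.reshape(-1,2),1).tolist())
v=r.x
for n,P in dict(front_end=(v[3],0,.038),pad=(v[3]+.12,0,.044),axis=(0,-.09,v[4]),knob=(-.0778,-.09,v[4]+.0778),bit=(0,0,v[5])).items(): print(n,w(*v[:3],P).round(4))
E
```

```text
[ 0.6051 -0.0478 -1.7009 -0.185   0.2182  0.0682] -97.45328092687622
[[-0.8, 0.0], [-0.6, -0.3], [0.3, -0.6], [-0.5, -0.1], [-0.2, 0.1], [-0.1, 0.4], [-0.4, 0.3], [0.3, -0.1], [-0.9, 0.0], [0.1, -0.1], [0.3, -0.9], [-0.8, 1.6], [-0.3, -0.3], [0.2, -0.0], [-0.2, -0.1], [0.0, -0.0]]
front_end [[0.6291 0.1356 0.038 ]]
pad [[0.6135 0.0166 0.044 ]]
axis [[ 0.5158 -0.0361  0.2182]]
knob [[0.5259 0.041  0.296 ]]
bit [[ 0.6051 -0.0478  0.0682]]
```

Choice: the brown board at scene (343,347) / top (295,190), lying between the guide strips. The look-alikes are purple (415,215 in scene), pink (125,410 in scene) and green (397,297 in top). The scene crop confirms the brown board with its pad at full-picture (331,344), bit tip at (301,339) and knob at (336,228). The fit residuals are about 1 px. I need to push about 65 mm.

Call:
send_rows --pt "0 0 0 -50 0 0 -0.14" --pt "0 0 0 -50 0 0 -0.14" --pt "0 0 0 -50 0 0 -0.14" --pt "0 0 0 -50 0 0 -0.14" --pt "0 0 0 0 0 0 -0.14" --pt "0 0 0 0 0 0 -0.14" --pt "0 0 0 0 0 0 -0.14" --pt "0 47 14 0 0 0 0" --pt "0 47 14 0 0 0 0" --pt "0 47 14 0 0 0 0" --pt "0 47 14 0 0 0 0"

```text
time_s: 1.9
tool_pos: [0.3694, -0.4012, 0.4227]
tool_rot: [180.0, 0.0, 82.5]
force: [1.4, -0.3, 0.1]
grip_width: 0.0072
```

Call:
send_rows --pt "0 49 14 0 0 0 0" --pt "0 49 14 0 0 0 0" --pt "0 49 14 0 0 0 0" --pt "0 49 14 0 0 0 0" --pt "0 49 14 0 0 0 0" --pt "0 49 14 0 0 0 0" --pt "0 49 14 0 0 0 0" --pt "0 49 14 0 0 0 0" --pt "0 49 15 0 0 0 0" --pt "0 49 15 0 0 0 0" --pt "0 49 15 0 0 0 0" --pt "0 49 15 0 0 0 0"

```text
time_s: 3.1
tool_pos: [0.6113, 0.1474, 0.4228]
tool_rot: [180.0, 0.0, 82.5]
force: [0.3, -0.1, -0.2]
grip_width: 0.0003
```

```bash
cat >> h.py <<'E'
V=(.6051,-.0478,-1.7009)
def inpress(p):
    d=np.array(p)-[V[0],V[1],0]; c,s=np.cos(V[2]),np.sin(V[2])
    return np.array([c*d[0]+s*d[1],-s*d[0]+c*d[1],d[2]])
def st():
    o=env.get_obs(); print(o["time_s"],"press",inpress(o["tool_pos"]).round(4),o["tool_rot"].round(1),o["force"].round(1),o["grip_width"],np.round(o["qpos"],0))
E
python3 -c "
from h import *; st()"
```

```text
3.1 press [-0.1944 -0.0192  0.4228] [180.    0.   82.5] [ 0.3 -0.1 -0.2] 0.0002721966301647077 [ 15.  20. -45.  63.  15. 102. -33.]
```

Call:
send_rows --pt "0 40 19 0 0 0 0" --pt "0 15 0 40 0 0 0" --pt "0 0 0 50 0 0 0" --pt "0 0 0 50 0 0 0" --pt "0 0 0 50 0 0 0" --pt "0 0 0 40 0 0 0" --pt "0 0 0 0 0 -0.13 0" --pt "0 0 0 0 0 -0.13 0" --pt "0 0 0 0 0 0 0"

```text
time_s: 4.0
tool_pos: [0.6339, 0.2048, 0.1904]
tool_rot: [-179.7, 14.8, 83.2]
force: [0.4, 1.2, -0.3]
grip_width: 0.0004
```

```bash
python3 - <<'E'
from h import *; st()
import cv2
a=env.read_camera("scene")[:,:,::-1]; b=env.read_camera("wrist")[:,:,::-1]
cv2.imwrite("pics/m1.png",np.hstack([cv2.resize(a[130:430,140:480],(400,353)),cv2.resize(b,(400,353))]))
E
```

```text
4.0 press [-0.2542 -0.0042  0.1904] [-179.7   14.8   83.2] [ 0.4  1.2 -0.3] 0.00036496803454894657 [ -0.  33. -40.  75.  31.  91. -47.]
```

View pics/m1.png

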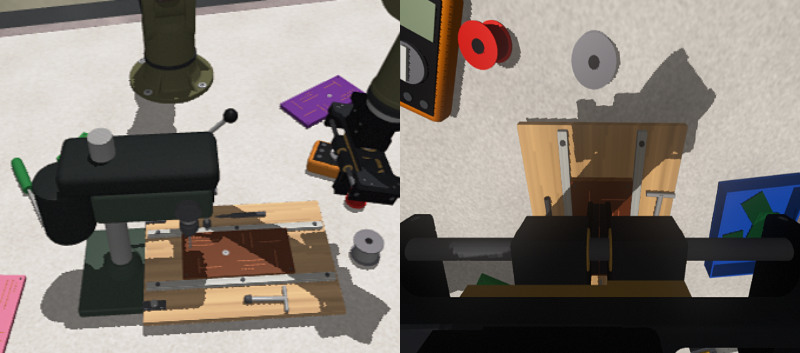

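Call:
send_rows --pt "0 0 4 40 0 0 0" --pt "0 0 0 40 0 0 0" --pt "0 0 0 40 0 0 0" --pt "0 0 0 30 0 0 0" --pt "0 2 0 7 0 0 0" --pt "0 0 0 0 0 0 0"

```text
time_s: 4.7
tool_pos: [0.6358, 0.1576, 0.0402]
tool_rot: [-180.0, 14.9, 82.4]
force: [-0.0, 0.4, 0.3]
grip_width: 0.0004
```

```bash
python3 -c "
from h import *; st()"
```

```text
4.7 press [-0.2076  0.0038  0.0402] [-180.    14.9   82.4] [-0.   0.4  0.3] 0.00037401488089997036 [  3.  37. -37.  86.  35.  76. -50.]
```

Call:
send_rows --pt "0 0.8 -3.8 2.9 0 0 0" --pt "0 -5.8 0 1.55 0 0 0" --pt "0 -5.8 0 1.55 0 0 0" --pt "0 -5.8 0 1.55 0 0 0" --pt "0 -5.8 0 1.55 0 0 0" --pt "0 -5.8 0 1.55 0 0 0" --pt "0 -5.8 0 1.55 0 0 0" --pt "0 -5.8 0 1.55 0 0 0" --pt "0 -5.8 0 1.55 0 0 0" --pt "0 -5.8 0 1.55 0 0 0" --pt "0 -2.9 0 0.8 0 0 0" --pt "0 0 0 0 0 0 0"

```text
time_s: 5.9
tool_pos: [0.6243, 0.1023, 0.0371]
tool_rot: [-180.0, 15.0, 82.5]
force: [-0.2, 0.8, 0.2]
grip_width: 0.0004
```

```bash
python3 - <<'E'
from h import *; st()
import cv2
a=env.read_camera("scene")[:,:,::-1]
cv2.imwrite("pics/m2.png",cv2.resize(a[295:395,250:400],(750,500),interpolation=cv2.INTER_CUBIC))
S=env.get_calibration("scene")
for n,P in dict(padgoal=(0,0,.044),tip=(0,0,.0682),endgoalL=(-.12,-.05,.044),endgoalR=(-.12,.05,.044)).items(): print(n,((proj(S,w(*V,P))-[250,295]+.5)*5-.5).round(0))
E
```

```text
5.9 press [-0.1513 -0.0005  0.0371] [-180.    15.    82.5] [-0.2  0.8  0.2] 0.00044199789813414476 [  8.  34. -37.  91.  34.  73. -47.]
padgoal [[259. 257.]]
tip [[257. 222.]]
endgoalL [[523. 151.]]
endgoalR [[550. 340.]]
```

View pics/m2.png

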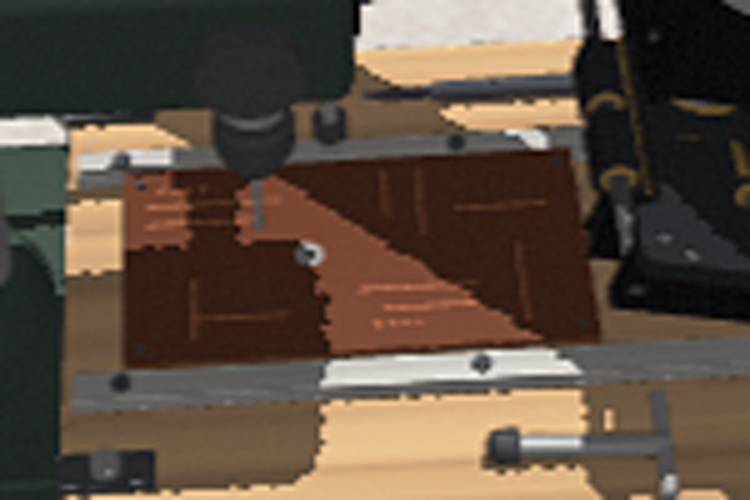

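The board is moving and is held straight by the guides. The pad is at (310,254) in the crop against a goal of (259,257), so about 22 mm remain. I'll push 19 mm slowly, then measure again.

Call:
send_rows --pt "0 -3.9 0 1.04 0 0 0" --pt "0 -3.9 0 1.04 0 0 0" --pt "0 -3.9 0 1.04 0 0 0" --pt "0 -2.9 0 0.78 0 0 0" --pt "0 -1.9 0 0.52 0 0 0" --pt "0 -1 0 0.26 0 0 0" --pt "0 -1 0 0.26 0 0 0" --pt "0 0 0 0 0 0 0"

```text
time_s: 6.75
tool_pos: [0.6218, 0.0843, 0.0372]
tool_rot: [-180.0, 14.9, 82.5]
force: [-0.7, -0.1, -0.1]
grip_width: 0.0006
```

```bash
python3 - <<'E'
from h import *; st()
import cv2
a=np.mean([env.read_camera("scene")[:,:,::-1].astype(float) for _ in range(3)],0).astype(np.uint8)
cv2.imwrite("pics/m3.png",cv2.resize(a[310:380,270:375],(840,560),interpolation=cv2.INTER_CUBIC))
S=env.get_calibration("scene")
for n,P in dict(padgoal=(0,0,.044),padp5=(-.005,0,.044),tip=(0,0,.0682),tip64=(0,0,.064),endgoalL=(-.12,-.05,.044),endgoalR=(-.12,.05,.044),endm5=(-.125,.05,.044),backL=(.08,-.05,.044),backR=(.08,.05,.044)).items(): print(n,((proj(S,w(*V,P))-[270,310]+.5)*8-.5).round(0))
E
```

```text
6.75 press [-0.1332 -0.0006  0.0372] [-180.    14.9   82.5] [-0.7 -0.1 -0.1] 0.000606476998105957 [ 10.  34. -37.  92.  34.  72. -45.]
padgoal [[255. 291.]]
padp5 [[273. 290.]]
tip [[252. 236.]]
tip64 [[252. 245.]]
endgoalL [[678. 122.]]
endgoalR [[721. 424.]]
endm5 [[740. 423.]]
backL [[-39. 159.]]
backR [[-47. 465.]]
```

View pics/m3.png

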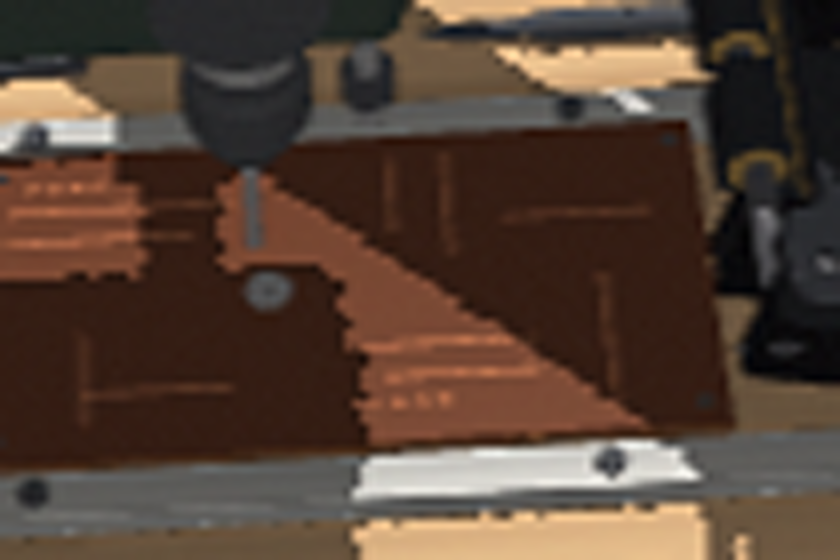

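Pad at (268,292), bit tip at (254,247). The pad should be at about x=256, so roughly 3 mm remain.

Call:
send_rows --pt "0 -1 0 0.26 0 0 0" --pt "0 -1 0 0.26 0 0 0" --pt "0 -0.9 0 0.26 0 0 0" --pt "0 0 0 0 0 0 0" --pt "0 0 0 0 0 0 0"

```text
time_s: 7.4
tool_pos: [0.6215, 0.0814, 0.0372]
tool_rot: [180.0, 14.9, 82.5]
force: [-0.5, 0.6, -0.7]
grip_width: 0.0008
```

```bash
python3 - <<'E'
from h import *; st()
import cv2
a=np.mean([env.read_camera("scene")[:,:,::-1].astype(float) for _ in range(4)],0).astype(np.uint8)
b=env.read_camera("top")[:,:,::-1]
A=cv2.resize(a[325:355,285:320],(560,480),interpolation=cv2.INTER_CUBIC)
B=cv2.resize(a[315:370,345:370],(218,480),interpolation=cv2.INTER_CUBIC)
cv2.imwrite("pics/m4.png",np.hstack([A,B]))
S=env.get_calibration("scene")
for n,P in dict(padgoal=(0,0,.044),padp5=(-.005,0,.044),tip=(0,0,.0682),tip64=(0,0,.064)).items(): print(n,((proj(S,w(*V,P))-[285,325]+.5)*16-.5).round(0))
for n,P in dict(endgoalL=(-.12,-.05,.044),endgoalR=(-.12,.05,.044)).items(): print(n,((proj(S,w(*V,P))-[345,315]+.5)*8.72-.5).round(0)+[560,0])
E
```

```text
7.4 press [-0.1302 -0.0005  0.0372] [180.   14.9  82.5] [-0.5  0.6 -0.7] 0.0007560028777608692 [ 10.  33. -37.  92.  34.  72. -45.]
padgoal [[270. 342.]]
padp5 [[307. 340.]]
tip [[264. 232.]]
tip64 [[265. 251.]]
endgoalL [[645.  89.]]
endgoalR [[692. 418.]]
```

View pics/m4.png

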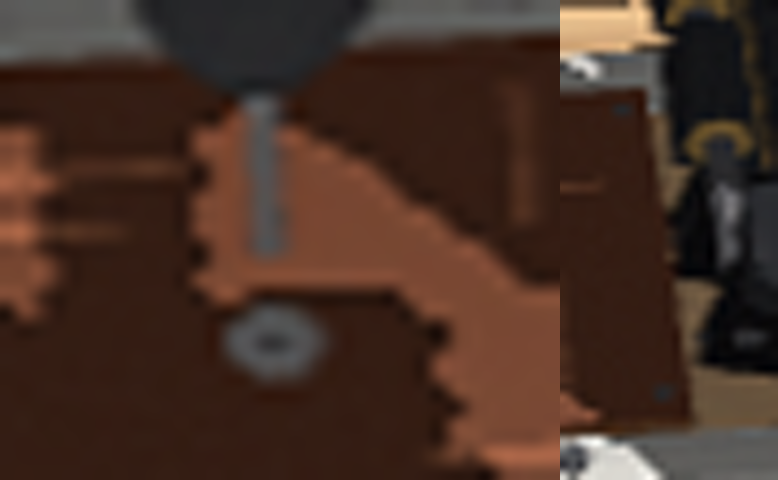

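Pad dot at (274,342); the bit axis projects to about x=272.5 there, so the two are aligned to about 0.3 mm. The tip, at (268,257), is about 19 mm above the pad. Next I retreat forwards, rise, and go above the knob.

Call:
send_rows --pt "0 10 0 -2.6 0 0 0" --pt "0 28.6 0 -7.8 0 0 0" --pt "0 -12 0 -44.6 0 0 0" --pt "0 -12 0 -44.6 0 0 0" --pt "0 -12 0 -44.6 0 0 0" --pt "0 -12 0 -44.6 0 0 0" --pt "0 -12 0 -44.6 0 0 0" --pt "0 -12 0 -44.6 0 0 0" --pt "0 -12 0 -44.6 0 0 0" --pt "0 0 0 0 0 0 0"

```text
time_s: 8.65
tool_pos: [0.6279, 0.1222, 0.3683]
tool_rot: [179.4, 14.6, 82.4]
force: [-0.5, 0.5, -0.4]
grip_width: 0.0003
```

```bash
python3 - <<'E'
from h import *; st()
E
```

```text
8.65 press [-0.1715  0.0006  0.3683] [179.4  14.6  82.4] [-0.5  0.5 -0.4] 0.0002806681243744564 [  6.  25. -41.  65.  28. 104. -36.]
```

Call:
send_rows --pt "0 -29 -30.2 7.8 0 0 0" --pt "0 -29 -30.2 7.8 0 0 0" --pt "0 -29 -30.2 7.8 0 0 0" --pt "0 0 0 0 0 0 0"

```text
time_s: 9.05
tool_pos: [0.5216, 0.0395, 0.3609]
tool_rot: [-180.0, 15.2, 82.3]
force: [0.6, -0.3, 0.4]
grip_width: -0.0
```

```bash
python3 - <<'E'
from h import *; st()
import cv2
a=env.read_camera("scene")[:,:,::-1]; b=env.read_camera("top")[:,:,::-1]
cv2.imwrite("pics/m5.png",np.hstack([cv2.resize(a[150:350,220:420],(400,400)),cv2.resize(b[120:250,230:360],(400,400))]))
E
```

```text
9.05 press [-0.0758 -0.0941  0.3609] [-180.    15.2   82.3] [ 0.6 -0.3  0.4] -7.051338708557076e-06 [ 21.   7. -41.  84.  18.  98. -27.]
```

View pics/m5.png

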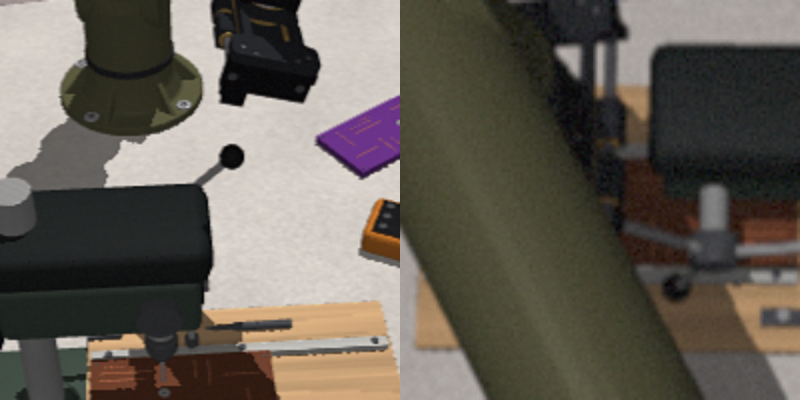

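```bash
python3 - <<'E'
import numpy as np
def T(f):
    t=np.pi/4-f; return np.array([-.110*np.cos(t)-.0032,.2182+.11*np.sin(t)+.0121])*1000
c,s=np.cos(np.radians(15)),np.sin(np.radians(15))
fs=[0]+[.075*i for i in range(1,15)]
p=np.array([-75.8,360.9])
for f in fs:
    q=T(f); d=q-p; p=q; print(round(f,3),q.round(1),[round(-d[0]*c-d[1]*s,1),round(d[0]*s-d[1]*c,1)])
E
```

```text
0 [-81.  308.1] [np.float64(18.7), np.float64(49.7)]
0.075 [-86.6 302. ] [np.float64(7.0), np.float64(4.4)]
0.15 [-91.7 295.6] [np.float64(6.6), np.float64(4.9)]
0.225 [-96.4 288.8] [np.float64(6.2), np.float64(5.4)]
0.3 [-100.5  281.6] [np.float64(5.8), np.float64(5.8)]
0.375 [-104.1  274.2] [np.float64(5.4), np.float64(6.3)]
0.45 [-107.1  266.5] [np.float64(4.9), np.float64(6.6)]
0.525 [-109.5  258.6] [np.float64(4.4), np.float64(7.0)]
0.6 [-111.3  250.6] [np.float64(3.8), np.float64(7.3)]
0.675 [-112.5  242.4] [np.float64(3.3), np.float64(7.6)]
0.75 [-113.1  234.2] [np.float64(2.7), np.float64(7.8)]
0.825 [-113.1  225.9] [np.float64(2.1), np.float64(8.0)]
0.9 [-112.5  217.7] [np.float64(1.5), np.float64(8.1)]
0.975 [-111.2  209.6] [np.float64(0.9), np.float64(8.2)]
1.05 [-109.4  201.5] [np.float64(0.3), np.float64(8.2)]
```

Call:
send_rows --pt "0 9.5 4 25 0 0 0" --pt "0 9.2 0 20 0 0 0" --pt "0 0 0 4 0 0 0" --pt "0 7 0 4.4 0 0 0" --pt "0 6.6 0 4.9 0 0 0" --pt "0 6.2 0 5.4 0 0 0" --pt "0 5.8 0 5.8 0 0 0" --pt "0 0 0 0 0 0 0"

```text
time_s: 9.95
tool_pos: [0.5331, 0.0704, 0.282]
tool_rot: [179.9, 14.7, 82.7]
force: [0.8, 4.7, 4.9]
grip_width: 0.0008
```

```bash
python3 - <<'E'
from h import *; st()
E
```

```text
9.95 press [-0.1079 -0.0867  0.282 ] [179.9  14.7  82.7] [0.8 4.7 4.9] 0.0008280457267856231 [ 18.  11. -43.  90.  20.  90. -33.]
```

Call:
send_rows --pt "0 1.6 -1.6 7.6 0 0 0" --pt "0 1.6 -1.7 7.6 0 0 0" --pt "0 4.2 0 7 0 0 0" --pt "0 3.6 0 7.3 0 0 0" --pt "0 0 0 0 0 0 0"

```text
time_s: 10.45
tool_pos: [0.5338, 0.0831, 0.253]
tool_rot: [179.3, 13.8, 83.1]
force: [7.6, 21.0, 9.1]
grip_width: 0.0008
```

```bash
python3 - <<'E'
from h import *; st()
import cv2
a=np.mean([env.read_camera("scene")[:,:,::-1].astype(float) for _ in range(4)],0).astype(np.uint8)
A=cv2.resize(a[325:355,285:320],(560,480),interpolation=cv2.INTER_CUBIC)
B=cv2.resize(a[190:290,300:350],(240,480),interpolation=cv2.INTER_CUBIC)
cv2.imwrite("pics/m6.png",np.hstack([A,B]))
S=env.get_calibration("scene")
for z in (.044,.049,.054): print(z,((proj(S,w(*V,(0,0,z)))-[285,325]+.5)*16-.5).round(0))
E
```

```text
10.45 press [-0.1206 -0.0876  0.253 ] [179.3  13.8  83.1] [ 7.6 21.   9.1] 0.0007564237423120872 [ 18.  11. -43.  92.  20.  86. -35.]
0.044 [[270. 342.]]
0.049 [[269. 320.]]
0.054 [[268. 297.]]
```

View pics/m6.png

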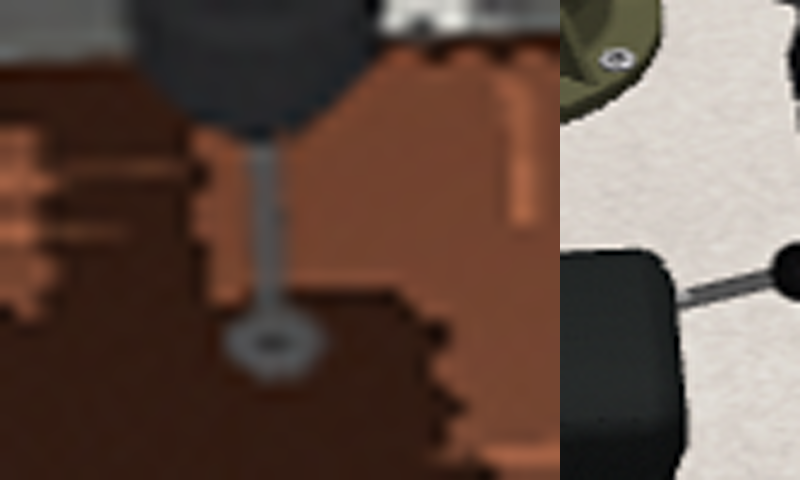

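The tip is nearing the pad (bit end around (267,303), pad (274,342)). But the 21 N forward force says the fingertip has slid onto the front of the ball. I'll back off, let the handle spring up, and re-seat on the spoke just inside the knob, where the knob stops it slipping outward.

Call:
send_rows --pt "0 10 0 0 0 0 0" --pt "0 5 0 -40 0 0 0" --pt "0 0 0 -45 0 0 0" --pt "0 0 0 -45 0 0 0" --pt "0 0 0 0 0 0 0" --pt "0 0 0 0 0 0 0"

```text
time_s: 11.25
tool_pos: [0.5362, 0.1188, 0.3728]
tool_rot: [179.9, 14.8, 82.6]
force: [-0.5, 0.7, -0.4]
grip_width: 0.0009
```

```bash
cat > arc.py <<'E'
import numpy as np
HZ=.2182
def tcp(f,t,rc=.082,h=.004):
    th=np.pi/4-f
    C=np.array([0,HZ])+rc*np.array([-np.cos(th),np.sin(th)])+h*np.array([np.sin(th),np.cos(th)])
    return C-.0095*np.array([-np.cos(t),-np.sin(t)])
def delta(p,q,t):  # tool shifts (mm) from p to q at tilt t
    d=(q-p)*1000; return [round(-d[0]*np.cos(t)-d[1]*np.sin(t),1),round(d[0]*np.sin(t)-d[1]*np.cos(t),1)]
E
python3 - <<'E'
from h import *; from arc import *; st()
for q in ["spoke_knob"]:
    env.read_camera("scene"); print([(r["rect"],r["confidence"]) for r in env.regions_of("scene",q)[:2]])
o=env.get_obs(); p=inpress(o["tool_pos"])[[0,2]]; t=np.radians(15)
a=tcp(0,t)+[-.0259*0,.04]; print("above",a,delta(p,a,t)); print("down",delta(a,tcp(0,t),t),tcp(0,t))
p=tcp(0,t)
for i in range(1,16):
    f=.075*i; t2=t+.0175*min(i,10); q=tcp(f,t2); print(round(f,3),q.round(4),delta(p,q,t2-.0175*(i<=10))); p=q
E
```

```text
11.25 press [-0.1562 -0.0899  0.3728] [179.9  14.8  82.6] [-0.5  0.7 -0.4] 0.0008572772945239172 [ 13.  13. -44.  78.  21. 102. -36.]
[([318.3, 223.0, 343.6, 242.7], 0.54)]
above [-0.04597803  0.32146996] [np.float64(-92.2), np.float64(75.9)]
down [np.float64(10.4), np.float64(38.6)] [-0.04597803  0.28146996]
0.075 [-0.0504  0.2773] [np.float64(5.4), np.float64(2.9)]
0.15 [-0.0545  0.2729] [np.float64(5.2), np.float64(3.2)]
0.225 [-0.0583  0.2681] [np.float64(5.0), np.float64(3.4)]
0.3 [-0.0617  0.2631] [np.float64(4.8), np.float64(3.7)]
0.375 [-0.0647  0.2578] [np.float64(4.5), np.float64(4.0)]
0.45 [-0.0672  0.2524] [np.float64(4.3), np.float64(4.2)]
0.525 [-0.0694  0.2467] [np.float64(4.0), np.float64(4.5)]
0.6 [-0.0711  0.241 ] [np.float64(3.8), np.float64(4.7)]
0.675 [-0.0724  0.2351] [np.float64(3.5), np.float64(4.9)]
0.75 [-0.0732  0.2291] [np.float64(3.2), np.float64(5.1)]
0.825 [-0.0735  0.223 ] [np.float64(2.9), np.float64(5.5)]
0.9 [-0.0733  0.2168] [np.float64(2.4), np.float64(5.6)]
0.975 [-0.0727  0.2107] [np.float64(2.0), np.float64(5.8)]
1.05 [-0.0716  0.2046] [np.float64(1.6), np.float64(6.0)]
1.125 [-0.07    0.1987] [np.float64(1.1), np.float64(6.1)]
```

Call:
send_rows --pt "0 -31 0 12 0 0 0" --pt "0 -31 0 25 0 0 0" --pt "0 -30 0 37 0 0 0" --pt "0 0 0 0 0 0 0" --pt "0 0 0 0 0 0 0"

```text
time_s: 11.85
tool_pos: [0.5205, 0.0089, 0.3225]
tool_rot: [-179.8, 15.0, 82.4]
force: [-0.8, 1.6, 0.4]
grip_width: 0.0002
```

```bash
python3 - <<'E'
from h import *; from arc import *; st()
o=env.get_obs(); p=inpress(o["tool_pos"])[[0,2]]; t=np.radians(15)
a=tcp(0,t); print("down",delta(p,a,t),a)
E
```

```text
11.85 press [-0.0452 -0.0913  0.3225] [-179.8   15.    82.4] [-0.8  1.6  0.4] 0.000238604484525375 [ 24.   6. -40.  89.  18.  93. -25.]
down [np.float64(11.4), np.float64(39.4)] [-0.04597803  0.28146996]
```

Call:
send_rows --pt "0 3 1 12 0 0 0" --pt "0 4 0 12 0 0 0" --pt "0 3 0 9 0 0 0" --pt "0 1.4 0 5 0 0 0" --pt "0 0 0 0 0 0 0"

```text
time_s: 12.35
tool_pos: [0.5225, 0.012, 0.284]
tool_rot: [-179.9, 14.9, 82.6]
force: [0.3, -0.4, 0.1]
grip_width: 0.0006
```

```bash
python3 - <<'E'
from h import *; from arc import *; st()
E
```

```text
12.35 press [-0.0485 -0.0897  0.284 ] [-179.9   14.9   82.6] [ 0.3 -0.4  0.1] 0.000638343452269243 [ 23.   7. -40.  93.  18.  88. -26.]
```

Call:
send_rows --pt "0 4.5 0 4 0 -0.025 0" --pt "0 4.5 0 4 0 -0.025 0" --pt "0 4.5 0 4 0 -0.025 0" --pt "0 4.2 0 4.2 0 -0.025 0" --pt "0 0 0 0 0 0 0"

```text
time_s: 12.85
tool_pos: [0.5245, 0.0252, 0.2636]
tool_rot: [-180.0, 20.6, 82.7]
force: [-0.0, 0.2, 2.8]
grip_width: 0.0004
```

```bash
python3 - <<'E'
from h import *; from arc import *; st()
env.read_camera("scene"); print([(r["rect"],r["confidence"]) for r in env.regions_of("scene","spoke_knob")[:2]])
S=env.get_calibration("scene")
for f in (0,.1,.2,.3,.4): 
    th=np.pi/4-f; print(f,proj(S,w(*V,(-.11*np.cos(th),-.09,.2182+.11*np.sin(th)))).round(1))
o=env.get_obs(); p=inpress(o["tool_pos"])[[0,2]]; t=np.radians(o["tool_rot"][1]); print(np.degrees(t))
for f in (.3,.45,.6): print(f,tcp(f,t),delta(p,tcp(f,t),t))
E
```

```text
12.85 press [-0.062  -0.0894  0.2636] [-180.    20.6   82.7] [-0.   0.2  2.8] 0.0004008360482593746 [ 19.  11. -42.  93.  25.  90. -33.]
[([240.7, 235.6, 334.5, 246.7], 0.69)]
0 [[335.4 227.9]]
0.1 [[339.1 230.9]]
0.2 [[342.3 234.1]]
0.3 [[345.  237.6]]
0.4 [[347.2 241.2]]
20.601833145757404
0.3 [-0.06176942  0.2633387 ] [np.float64(1.0), np.float64(0.6)]
0.45 [-0.06722187  0.2523098 ] [np.float64(10.0), np.float64(9.0)]
0.6 [-0.07096495  0.24058994] [np.float64(17.6), np.float64(18.7)]
```

Clean contact: 2.8 N straight up, right on the planned path. Continuing along the arc.

Call:
send_rows --pt "0 4.6 0 4.1 0 -0.02 0" --pt "0 4.4 0 4.2 0 -0.02 0" --pt "0 4 0 4.5 0 -0.02 0" --pt "0 3.7 0 4.6 0 -0.02 0" --pt "0 0 0 0 0 0 0"

```text
time_s: 13.45
tool_pos: [0.5252, 0.0336, 0.2402]
tool_rot: [-179.9, 25.3, 82.7]
force: [0.3, 0.7, 2.3]
grip_width: 0.0002
```

```bash
python3 - <<'E'
from h import *; from arc import *; st()
import cv2
a=np.mean([env.read_camera("scene")[:,:,::-1].astype(float) for _ in range(4)],0).astype(np.uint8)
A=cv2.resize(a[325:355,285:320],(560,480),interpolation=cv2.INTER_CUBIC)
B=cv2.resize(a[190:290,300:350],(240,480),interpolation=cv2.INTER_CUBIC)
cv2.imwrite("pics/m7.png",np.hstack([A,B]))
# bit profile along axis line: compare with pictures at rest
g=A[:,:,:].astype(int)
for v in range(100,345,15): print(v,g[v,250:290:8].mean(1).round().astype(int).tolist() if 0 else g[v,int(258+ (v-100)*.065)].tolist(), end=" ")
o=env.get_obs(); p=inpress(o["tool_pos"])[[0,2]]; t=np.radians(o["tool_rot"][1]); print(np.degrees(t))
for f in (.6,.75,.9): print(f,tcp(f,t),delta(p,tcp(f,t),t))
E
```

```text
13.45 press [-0.0704 -0.0898  0.2402] [-179.9   25.3   82.7] [0.3 0.7 2.3] 0.00016341342040175155 [ 15.  14. -42.  94.  30.  91. -39.]
100 [42, 40, 40] 115 [43, 41, 40] 130 [32, 30, 28] 145 [52, 50, 48] 160 [79, 78, 77] 175 [82, 81, 85] 190 [79, 79, 84] 205 [79, 80, 83] 220 [78, 78, 82] 235 [78, 78, 82] 250 [78, 78, 82] 265 [78, 78, 82] 280 [79, 79, 85] 295 [74, 73, 71] 310 [74, 75, 75] 325 [80, 81, 80] 340 [53, 52, 53] 25.181670287152688
0.6 [-0.07126026  0.24128931] [np.float64(1.5), np.float64(-0.2)]
0.75 [-0.07320992  0.22914169] [np.float64(8.5), np.float64(9.9)]
0.9 [-0.07332237  0.21683912] [np.float64(13.8), np.float64(21.0)]
```

View pics/m7.png

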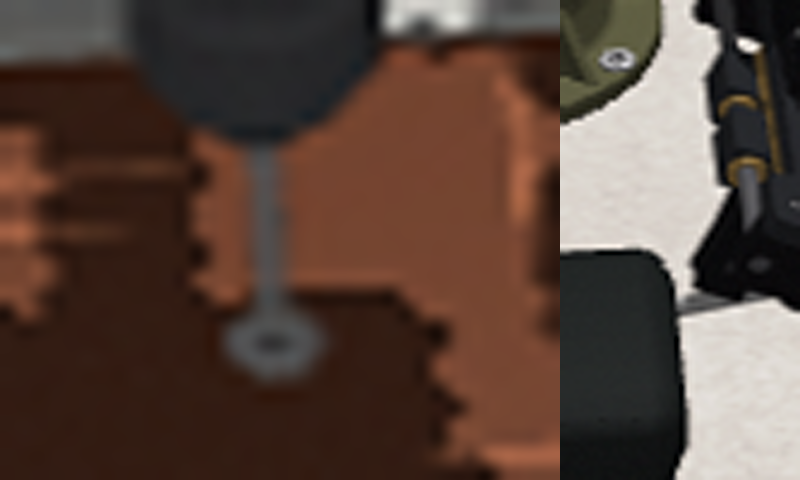

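```bash
cat > chk.py <<'E'
import cv2
from h import *
from scipy.optimize import minimize_scalar
from scipy.ndimage import map_coordinates
S=env.get_calibration("scene")
def sh(cur,ref,zs=.112):
    # chuck drop in mm: window on lower chuck (dark, below head shadow line), 1-D search along projected vertical
    p0,p1=proj(S,w(*V,[(0,0,zs),(0,0,zs-.01)])); d=(p1-p0)/10
    c=(proj(S,w(*V,(0,0,zs+.004)))[0])
    U,Vv=np.meshgrid(np.arange(-7,7.01,.5)+c[0],np.arange(-6,9.01,.5)+c[1])
    def cost(m): 
        A=map_coordinates(ref,[Vv,U],order=1); B=map_coordinates(cur,[Vv+m*d[1],U+m*d[0]],order=1)
        return -np.corrcoef(A.ravel(),B.ravel())[0,1]
    ms=np.arange(0,24,.25); cs=[cost(m) for m in ms]; i=int(np.argmin(cs))
    r=minimize_scalar(cost,bounds=(ms[max(i-3,0)],ms[min(i+3,95)]),method="bounded"); return r.x,-r.fun
def grab(n=4): return np.mean([env.read_camera("scene").astype(float) for _ in range(n)],0)
E
python3 - <<'E'
from chk import *
cur=grab(6); np.save("cur.npy",cur)
ref=cv2.imread("pics/scene0.png")[:,:,::-1].astype(float)
for ch in (0,1,2): print([tuple(np.round(sh(cur[:,:,ch],ref[:,:,ch],z),2)) for z in (.108,.112,.118)])
# rest profile along bit axis at 1mm steps of height, from scene0 and from now; columns: on axis, +-4mm beside
for z in range(70,42,-1):
    q=proj(S,w(*V,(0,0,z/1000)))[0]+[.2,0]
    f=lambda im,dx: map_coordinates(im[:,:,2],[[q[1]],[q[0]+dx]],order=1)[0]
    print(z,[round(f(im,dx)) for im in (ref,cur) for dx in (0,-2,2)])
E
```

```text
[(np.float64(9.54), np.float64(0.84)), (np.float64(9.93), np.float64(0.83)), (np.float64(10.05), np.float64(0.7))]
[(np.float64(10.58), np.float64(0.61)), (np.float64(10.28), np.float64(0.64)), (np.float64(10.34), np.float64(0.48))]
[(np.float64(10.24), np.float64(0.5)), (np.float64(10.24), np.float64(0.59)), (np.float64(9.98), np.float64(0.47))]
70 [68, 50, 50, 76, 49, 48]
69 [67, 49, 46, 75, 49, 49]
68 [66, 48, 43, 75, 49, 49]
67 [67, 47, 44, 75, 50, 49]
66 [67, 46, 44, 74, 50, 49]
65 [67, 45, 45, 74, 50, 49]
64 [62, 45, 44, 74, 49, 50]
63 [56, 44, 43, 74, 49, 50]
62 [51, 44, 43, 74, 48, 50]
61 [46, 44, 42, 74, 48, 51]
60 [45, 43, 43, 74, 48, 51]
59 [45, 43, 44, 74, 49, 51]
58 [44, 43, 45, 74, 49, 51]
57 [37, 42, 38, 73, 48, 44]
56 [28, 40, 29, 70, 46, 35]
55 [20, 39, 19, 68, 43, 26]
54 [15, 35, 13, 67, 40, 22]
53 [15, 28, 14, 68, 35, 28]
52 [16, 21, 15, 69, 30, 34]
51 [17, 14, 16, 69, 26, 40]
50 [17, 14, 16, 72, 35, 48]
49 [17, 14, 15, 75, 48, 56]
48 [17, 15, 14, 78, 60, 65]
47 [17, 15, 14, 78, 69, 71]
46 [17, 15, 14, 71, 72, 72]
45 [16, 14, 13, 64, 75, 73]
44 [16, 14, 13, 57, 77, 74]
43 [15, 15, 14, 61, 75, 72]
```

Registration says the bit has dropped 10.1 mm. The rest gap was about 19–20.5 mm, so about 9–10.5 mm remains. I'll go about 5.5 mm further, then re-measure.

Call:
send_rows --pt "0 3.4 0 4 0 0 0" --pt "0 3 0 4 0 0 0" --pt "0 2.8 0 4 0 0 0" --pt "0 2.4 0 4 0 0 0" --pt "0 2.2 0 4 0 0 0" --pt "0 0 0 0 0 0 0" --pt "0 0 0 0 0 0 0"

```text
time_s: 14.65
tool_pos: [0.5258, 0.0361, 0.2175]
tool_rot: [-180.0, 25.3, 82.5]
force: [-0.8, -0.8, 3.6]
grip_width: 0.0008
```

```bash
python3 - <<'E'
from chk import *; from arc import *
st()
cur=grab(6); ref=cv2.imread("pics/scene0.png")[:,:,::-1].astype(float); old=np.load("cur.npy")
for ch in (0,1,2): print([tuple(np.round(sh(cur[:,:,ch],ref[:,:,ch],z),2)) for z in (.108,.112)],[tuple(np.round(sh(cur[:,:,ch],old[:,:,ch],z),2)) for z in (.098,.102)])
for z in range(56,40,-1):
    q=proj(S,w(*V,(0,0,z/1000)))[0]+[.2,0]
    f=lambda im,dx: map_coordinates(im[:,:,2],[[q[1]],[q[0]+dx]],order=1)[0]
    print(z,[round(f(im,dx)) for im in (old,cur) for dx in (0,-1,1,-2,2)])
o=env.get_obs(); p=inpress(o["tool_pos"])[[0,2]]; t=np.radians(o["tool_rot"][1]); print(np.degrees(t))
for f in (.85,.9,.95,1): print(f,tcp(f,t),delta(p,tcp(f,t),t))
E
```

```text
14.65 press [-0.0729 -0.0895  0.2175] [-180.    25.3   82.5] [-0.8 -0.8  3.6] 0.0007544711857717913 [ 14.  15. -42.  95.  30.  89. -41.]
[(np.float64(15.5), np.float64(0.84)), (np.float64(15.1), np.float64(0.83))] [(np.float64(5.57), np.float64(0.97)), (np.float64(5.28), np.float64(0.97))]
[(np.float64(16.15), np.float64(0.63)), (np.float64(15.98), np.float64(0.65))] [(np.float64(5.75), np.float64(0.94)), (np.float64(5.36), np.float64(0.95))]
[(np.float64(16.25), np.float64(0.52)), (np.float64(15.82), np.float64(0.6))] [(np.float64(5.86), np.float64(0.95)), (np.float64(5.41), np.float64(0.96))]
56 [70, 55, 53, 46, 35, 71, 55, 53, 46, 35]
55 [68, 52, 48, 43, 26, 69, 52, 48, 43, 26]
54 [67, 51, 45, 40, 22, 68, 50, 47, 40, 23]
53 [68, 52, 50, 35, 28, 71, 51, 54, 34, 30]
52 [69, 53, 54, 30, 34, 74, 52, 61, 29, 36]
51 [69, 54, 59, 26, 40, 77, 53, 68, 24, 43]
50 [72, 60, 65, 35, 48, 78, 60, 72, 34, 50]
49 [75, 67, 70, 48, 56, 79, 68, 75, 47, 57]
48 [78, 74, 76, 60, 65, 80, 76, 78, 60, 65]
47 [78, 78, 79, 69, 71, 79, 80, 79, 69, 70]
46 [71, 75, 76, 72, 72, 72, 76, 75, 72, 71]
45 [64, 71, 72, 75, 73, 64, 72, 72, 75, 73]
44 [57, 67, 69, 77, 74, 57, 68, 68, 78, 74]
43 [61, 69, 72, 75, 72, 62, 70, 71, 75, 72]
42 [69, 73, 76, 71, 70, 70, 73, 76, 71, 70]
41 [77, 77, 80, 67, 67, 77, 78, 81, 68, 67]
25.238997554189908
0.85 [-0.07349408  0.22094874] [np.float64(-1.1), np.float64(-3.0)]
0.9 [-0.07332641  0.21684772] [np.float64(0.5), np.float64(0.8)]
0.95 [-0.072954   0.2127602] [np.float64(1.9), np.float64(4.7)]
1 [-0.07237776  0.20869641] [np.float64(3.2), np.float64(8.6)]
```

Call:
send_rows --pt "0 1 0 2.3 0 0 0" --pt "0 0.9 0 2.3 0 0 0" --pt "0 0.7 0 2.3 0 0 0" --pt "0 0 0 0 0 0 0" --pt "0 0 0 0 0 0 0" --pt "0 0 0 0 0 0 0"

```text
time_s: 15.55
tool_pos: [0.526, 0.0362, 0.2103]
tool_rot: [180.0, 25.2, 82.6]
force: [0.8, -2.0, 3.4]
grip_width: 0.0002
```

```bash
python3 - <<'E'
from chk import *; from arc import *
st()
cur=grab(8); ref=cv2.imread("pics/scene0.png")[:,:,::-1].astype(float); old=np.load("cur.npy")
for ch in (0,1,2): print([tuple(np.round(sh(cur[:,:,ch],ref[:,:,ch],z),2)) for z in (.108,.112)],[tuple(np.round(sh(cur[:,:,ch],old[:,:,ch],z),2)) for z in (.098,.102)])
for z in range(54,40,-1):
    q=proj(S,w(*V,(0,0,z/1000)))[0]+[.2,0]
    f=lambda im,dx: map_coordinates(im[:,:,2],[[q[1]],[q[0]+dx]],order=1)[0]
    print(z,[round(f(im,dx)) for im in (old,cur) for dx in (0,-1,1)])
b=cur[:,:,::-1].astype(np.uint8); wv=env.read_camera("wrist")[:,:,::-1]
A=cv2.resize(b[322:357,285:320],(400,400),interpolation=cv2.INTER_CUBIC)
cv2.imwrite("pics/m8.png",np.vstack([np.hstack([A,cv2.resize(b[190:400,200:410],(400,400))])]))
cv2.imwrite("pics/w8.png",wv)
E
```

```text
15.55 press [-0.0731 -0.0894  0.2103] [180.   25.2  82.6] [ 0.8 -2.   3.4] 0.0001510665996724089 [ 14.  16. -42.  96.  31.  89. -41.]
[(np.float64(16.2), np.float64(0.85)), (np.float64(16.49), np.float64(0.83))] [(np.float64(7.23), np.float64(0.97)), (np.float64(7.12), np.float64(0.97))]
[(np.float64(17.31), np.float64(0.62)), (np.float64(17.07), np.float64(0.63))] [(np.float64(7.21), np.float64(0.94)), (np.float64(7.05), np.float64(0.95))]
[(np.float64(17.07), np.float64(0.5)), (np.float64(17.06), np.float64(0.58))] [(np.float64(7.18), np.float64(0.94)), (np.float64(7.02), np.float64(0.97))]
54 [67, 51, 45, 68, 50, 47]
53 [68, 52, 50, 71, 51, 54]
52 [69, 53, 54, 74, 52, 61]
51 [69, 54, 59, 76, 52, 68]
50 [72, 60, 65, 78, 60, 72]
49 [75, 67, 70, 80, 68, 75]
48 [78, 74, 76, 81, 76, 78]
47 [78, 78, 79, 80, 81, 80]
46 [71, 75, 76, 75, 79, 77]
45 [64, 71, 72, 70, 77, 74]
44 [57, 67, 69, 64, 74, 71]
43 [61, 69, 72, 68, 75, 73]
42 [69, 73, 76, 73, 77, 77]
41 [77, 77, 80, 79, 79, 81]
```

View pics/m8.png

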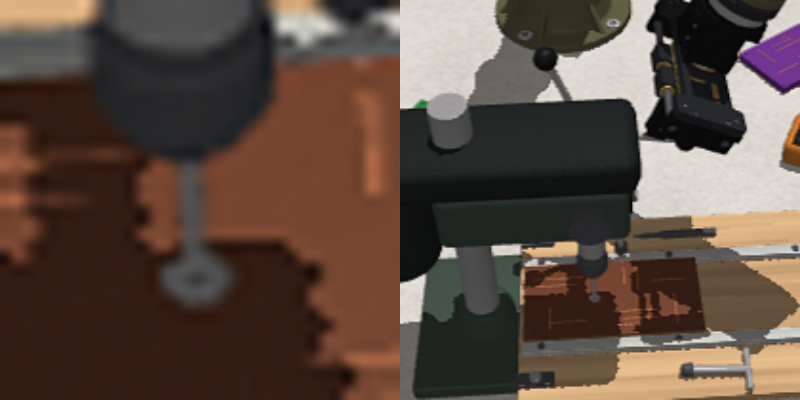

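The last view shows the bit's end over the pad, just reaching the edge of the punch dot (at about (193,280)). Total drop is about 17.2 mm, leaving a gap of about 2–3.5 mm. The force is a steady 3.4 N up, typical of the spring alone, so I'm handing in while holding.

```bash
python3 -c "
from h import *; st(); print(env.sign_off())"
```

```text
16.0 press [-0.073  -0.0894  0.2104] [180.   25.2  82.6] [-0.2 -1.5  3. ] 0.0004917152762623599 [ 14.  16. -42.  96.  31.  89. -41.]
the job is handed in; nothing more can be done
None
```

I slid the brown board about 65 mm along its guides with the closed fingertips until its pad was under the bit. I then pushed the front spoke down and handed in at 16.0 s, still holding it there.

- **Alignment:** the pad is about 0.3 mm from the bit's axis in the scene camera, measured after the push. The last view still shows the bit over the pad.
- **Bit height:** the bit has dropped about 17.2 mm from a rest gap of about 19–20.5 mm. That leaves roughly 2–3.5 mm above the pad. The camera could not resolve the tip more finely than that. The single-channel readings of the drop ranged from 16.2 to 17.3 mm.
- **Contact:** the upward force was a steady 3 N or so, which is normal for the return spring. Nothing suggested the bit was touching the board.
- **First try failed:** pressing on the ball knob let the fingertip slip onto its front, with about 21 N sideways. I backed off, the handle sprang up, and I pushed again on the spoke just inside the knob.
- **Surroundings:** the punch and chuck key looked unmoved in the last view. The other tools, and the pink and green look-alike boards, were not checked again at the end. No other unexpected contact forces showed up.

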